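# Hold a circuit board home in the flashing jig

### The arm

A 6-joint arm with a two-finger parallel gripper is mounted at the origin on the work surface. World frame = base frame: x ahead of the robot, y to its left, z up, the work surface at z = 0. Lengths are in mm, angles in rad, forces in N, time in s.
With the tool pointing down it reaches from about 350 to 775 mm from the base axis. Payload 5.5 kg.
Tool frame: the origin (TCP) lies midway between the tips of the shut fingers; the grasp point (between the pads) lies 19 mm behind it; z points along the fingers, y is the direction in which the jaws open and shut (so a half turn about z gives the same grasp; the last joint's range is limited). The gripper opens to 85 mm and grips with 20 to 120 N. Pads are 22 mm wide; open, the fingers measure 114 mm over their backs; the gripper's body (76 mm by 85 mm) begins 54 mm behind the grasp point. The pads swing forward as they close: fully open they stand 13 mm farther back than shut.
Start: joints at [-1.44, 0.313, 0.046, 1.304, 0, 1.431], TCP at [153.808, -554.093, 192.723] pointing down, gripper open.
Joint ranges: [-2.76, 2.76], [-0.86, 1.69], [-1.03, 1.26], [-2.2, 2.34], [-1.47, 1.5], [-3.14, 3.14]. Speed limits (rad/s): [2.57, 2.57, 3.14, 3.14, 3.14, 3.14].

### API

Orientations are given as a rotation vector (axis times angle).
In Python, from workcell import telemetry, imaging, ticket gives the robot as it stands.
- The arm moves only by the shell command python3 -m inch 'ROWS' [FORCE]. ROWS is a JSON object of lists of equal length, an entry for each row: "offset": the shift along the world's x, y, z in m, a list of three; "rotation": the turn, a rotation vector about the world's x, y, z in rad, a list of three; "hand": the gripper command: -1 is shut, 1 is fully open, values between are in proportion. A call has 1 to 12 rows; each row shifts and turns the pose as measured when the row begins; what a row does not reach is not made up. A row lasts 1/10 s, in which the tool goes at most 50 mm and 8.59 degrees, less where a joint would pass 70% of its speed; a pose out of reach is approached as far as the arm can. A call with a gripper value outside its range is refused whole. The fingers move at their own pace and stop on an object; FORCE is the grip in N (left out, the last holds). Time passes only in rows, so rows that do not move let the fingers close. It gives the time, the measured TCP pose, the force and the opening at its end, in the units of the state.
- telemetry.read_state(): the state, without advancing time (a new reading comes with each control period).
- imaging.capture(name): name is "scene" or "top"; returns (picture, depth): 400x640x3 uint8, red, green, blue; 400x640 float32, mm along the optical axis (not along the pixel's ray), 0 where there is no reading.
- imaging.get_calibration(name): a dict with "mtx" (3x3 intrinsics, pixels), "distortion" ([k1, k2, p1, p2, k3] as OpenCV has them; the pictures are not rectified), "R" (3x3) and "t" (3): a world point X has camera coordinates R X + t. Camera axes: x right, y down, z forward; pixel columns grow to the right and rows downward; lengths in mm; the calibration is good to about 2 mm. A picture is of the moment at which its call begins. get_calibration takes no time and is no camera call.
- ticket.hand_in(): hands the job in, once; it reports no verdict.
The state is a dict: "clock": time; "qpos": joint angles; "joint_velocities": joint speeds; "effort": joint torques, N m; "position": TCP position; "ee_rot": TCP orientation; "force": force on the tool from outside, world axes, zero at the start; "moment": the same for the moment, N m; "gripper_width": opening from 0.0 (shut) to 1.0 (fully open).
Only numpy, scipy, OpenCV 4.12 (cv2) and the standard library are available. Lean on these libraries where they do the work, as an engineer would, in place of code of your own. Each camera call takes 0.05 s, during which the arm holds its last target. There are 200 camera calls.

### The job

Pick up the green circuit board by its heatsink and lay it flat on the deck of the flashing jig, with its yellow-dotted corner towards the yellow dot of the jig. Push it gently into the corner, against the sprung contact strips, until both its edges bear on the two red stops at once, and finish while still holding it pressed there: do not let go. Leave the blue board and the other things on the desk where they are.

Things in the scene. Friction and masses are not known exactly. Their poses are not given: they have to be found in the camera images.
- green_board: The work piece: single-board computer, about 0.15 kg, a slab 90 mm (its x) x 70 mm (its y) x 8 mm, green on top, loose on the desk mat. Origin: centre of its underside, z up. A dark heatsink stands in its middle. Three silver ports, 17 mm high above the underside, line its -x edge; gilt contacts line its +x and +y edges, and a yellow dot marks the corner where these meet.
- heatsink (a point): centre of the green board's rigid finned heatsink, 25 mm above the board's underside. The heatsink is 40 mm (board x) x 26 mm (board y) and reaches from 8 to 42 mm above the underside; grip it from above across the 26 mm. Beside the gripped faces the slab is bare out to its edges.
- green_corner (a point): the green board's corner by the yellow dot, on the underside: at (+45, +35, 0) mm in the board's frame
- jig: flashing jig fixed to the desk: aluminium plate 150 (x) x 130 (y) x 12 mm, origin at the centre of its underside, z up. Its upper face is the deck. Deck and stops are slippery. On the deck two red stops, 10 mm high, form a square corner, with a black block and a yellow dot outside the corner and a cable stub pointing to +x.
- far_strip_face (a point): middle of the sprung brass strip in the far stop, 30 mm long, 5 mm high. At rest it sticks out 4 mm from the stop's face (to jig x = +51 mm). It yields at 1 N and is flush with the stop at 2.5 N, and springs back when let go. The board slides easily on deck and stops; a push of some 10 N each way is plenty.
- left_strip_face (a point): the same kind of sprung strip in the left stop, sticking out 4 mm at rest (to jig y = +41 mm), 1 N at first touch, 2.5 N when flush; push with some 10 N here too
- jig_corner (a point): where the inner faces of the two stops meet, at deck height: at (+55, +45, +12) mm in the jig's frame. The free deck lies towards -x and -y of it.
- far_stop: red rigid stop along the jig's y; inner face at jig x = +55 mm, facing -x. It is fixed to the jig and its origin is the jig's origin. The board's +x edge belongs against it.
- left_stop: red rigid stop along the jig's x; inner face at jig y = +45 mm, facing -y. It is fixed to the jig and its origin is the jig's origin. The board's +y edge belongs against it.
- blue_board: same build as the green board (90 x 70 x 42 mm) but with a blue top; the wrong one. A bystander, to be left alone. Origin: centre of its underside; it stands on the desk mat, whose top is 3 mm above the table.
- mouse: black computer mouse, 110 x 64 x 38 mm. A bystander, to be left alone. Origin: centre of its underside; it stands on the desk mat, whose top is 3 mm above the table.
- mug: white mug, 82 mm across, 95 mm tall, handle to its +y. A bystander, to be left alone. Origin: centre of its underside; it stands on the desk mat, whose top is 3 mm above the table.
- earbud_case: white rounded earbud case, 60 x 48 x 24 mm. A bystander, to be left alone. Origin: centre of its underside; it stands on the desk mat, whose top is 3 mm above the table.
- action_camera: small grey action camera standing upright, 34 x 71 x 52 mm. A bystander, to be left alone. Origin: centre of its underside; it stands on the desk mat, whose top is 3 mm above the table.
- plant: succulent in a white pot, 72 mm across, about 125 mm tall. A bystander, to be left alone. Origin: centre of its underside; it stands on the desk mat, whose top is 3 mm above the table.
Things that resemble listed ones, but are neither listed nor needed, are in the scene too. Leave any pink or purple look-alike of the green_board alone.

How it is judged (in metres and radians):
On the way, in this order (a step that is already met when the one before it is completed fails the run):
1. the green board is lifted clear of the mat (height (world z) of green_board above 0.03 m and contact force between green_board and the fingers above 1 N), for 0.2 s.
2. the board lies in the corner, pressed on both stops (contact force between green_board and far_stop above 1 N and contact force between green_board and left_stop above 1 N and horizontal distance between green_corner and jig_corner below 0.005 m and angle between the x axis of green_board and the x axis of jig, either way round below 0.05 rad and angle between green_board's own z axis and vertical below 0.06 rad and z of green_board in the frame of jig between 0.008 and 0.016 m and contact force between the fingers and green_board above 1 N), for 0.2 s.
At the end, for the whole second after the job is handed in: Through the last second the robot's fingers hold the green board still and flat on the deck (tilt under 0.06 rad, height within 4 mm), dotted corner within 5 mm of the jig's corner, square to the jig within 0.05 rad, bearing on each red stop with more than 1 N (all of step 2 and linear speed of green_board below 0.02 m/s); the arm keeps its last pose, push and grip.
It fails at once if a bystander was moved by more than 25 mm (distance of any of blue_board, mouse, mug, earbud_case, action_camera, plant from where it was at the start of the episode above 0.025 m).
It fails at once if the board was rammed into a stop (over 60 N) (contact force between green_board and far_stop above 60 N or contact force between green_board and left_stop above 60 N).
It also fails if it takes over 43 s, if anything falls off the work surface, if the arm or the gripper's body presses on something with over 40 N, if the wrist force passes 120 N, or if a joint passes its speed limit or range.

## Working session

There is one attempt and no reset: what is moved stays moved. The work goes in short steps, Python scripts to look and compute and a shell command to move; the robot and the scene stay as the last step left them, time stands still between calls to the robot, and variables do not carry over. Pictures are saved under pics/ and viewed, and the job is handed in when it is done.

```bash
mkdir -p pics; python3 - <<'E'
from workcell import telemetry, imaging
import cv2, numpy as np
for n in("scene","top"):
    p,d=imaging.capture(n); cv2.imwrite(f"pics/{n}0.png",p[:,:,::-1]); np.savez(f"{n}0.npz",p=p,d=d)
    print(n,imaging.get_calibration(n))
print(telemetry.read_state())
E
```

```text
scene {'mtx': array([[365.29978603,   0.        , 316.47827279],
       [  0.        , 365.29978603, 201.17380089],
       [  0.        ,   0.        ,   1.        ]]), 'distortion': array([-0.05212887,  0.        ,  0.        ,  0.        ,  0.        ]), 'R': array([[ 0.83932266,  0.54362741, -0.00258987],
       [ 0.29924435, -0.46597914, -0.83265614],
       [-0.45386153,  0.69809217, -0.55378429]]), 't': array([-424.14240679, -128.90666097, 1374.53132876])}
top {'mtx': array([[484.06028903,   0.        , 322.17967765],
       [  0.        , 484.06028903, 205.53621532],
       [  0.        ,   0.        ,   1.        ]]), 'distortion': array([0.04188364, 0.        , 0.        , 0.        , 0.        ]), 'R': array([[-0.00955566, -0.99973788,  0.02080526],
       [-0.99739133,  0.00804038, -0.07173483],
       [ 0.07154874, -0.02143646, -0.99720673]]), 't': array([ -35.42033736,  544.90942702, 1456.974658  ])}
{'clock': 0.1, 'qpos': array([-1.43961404e+00,  3.13903345e-01,  4.50992197e-02,  1.30358849e+00,
        1.91559612e-05,  1.43119544e+00]), 'joint_velocities': array([ 0.00149655, -0.00105495,  0.00423501,  0.00173441, -0.00169902,
       -0.0010049 ]), 'effort': array([ 3.09487456e-03, -4.81722379e+01,  2.99245280e+01,  1.26295522e-02,
       -5.30778766e-05,  9.88187963e-06]), 'position': array([ 153.73413912, -553.54152206,  191.91328521]), 'ee_rot': array([-3.11126095e+00, -4.23831441e-01, -4.06237422e-05]), 'force': array([-0.12942214, -0.85434215, -0.23342117]), 'moment': array([-0.01776731,  0.03757515,  0.02483695]), 'gripper_width': 0.99730523007828}
```

View pics/scene0.png

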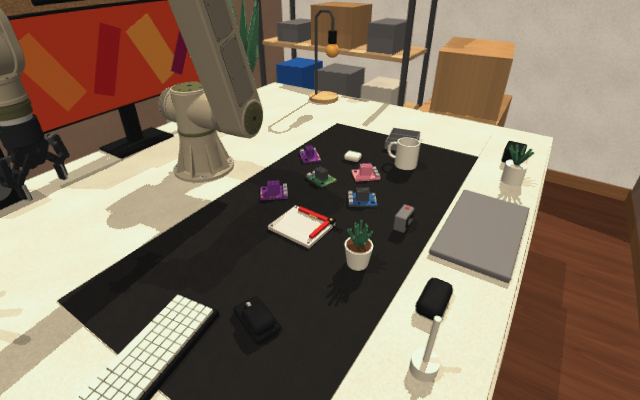

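View pics/top0.png

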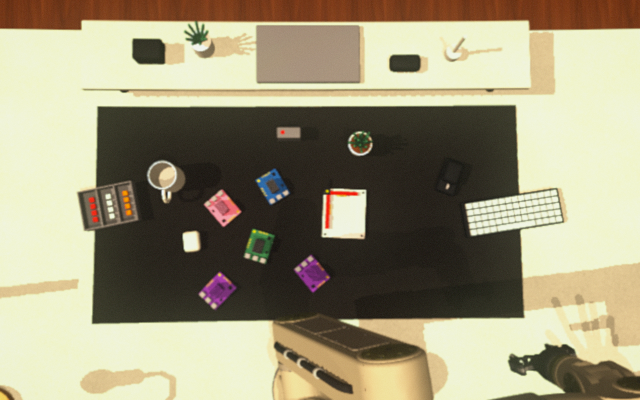

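```bash
cat > h.py <<'E'
import cv2, numpy as np
from workcell import imaging
def pix2w(n,uv,z):
    c=imaging.get_calibration(n); uv=np.float64(uv).reshape(-1,1,2)
    q=cv2.undistortPoints(uv,c["mtx"],c["distortion"]).reshape(-1,2)
    r=np.c_[q,np.ones(len(q))]@c["R"]; o=-c["R"].T@c["t"]
    return o+r*((z-o[2])/r[:,2])[:,None]
def depth2w(n,uv,d):
    c=imaging.get_calibration(n)
    q=cv2.undistortPoints(np.float64(uv).reshape(-1,1,2),c["mtx"],c["distortion"]).reshape(-1,2)
    return (np.c_[q,np.ones(len(q))]*np.float64(d).reshape(-1,1)-c["t"])@c["R"]
E
python3 - <<'E'
from h import *
f=np.load("top0.npz");p,d=f["p"],f["d"]
crop=p[160:280,220:380]; cv2.imwrite("pics/c1.png",cv2.resize(crop[:,:,::-1],None,fx=5,fy=5,interpolation=cv2.INTER_NEAREST))
h=cv2.cvtColor(p,cv2.COLOR_RGB2HSV)
for nm,m in [("green",(h[...,0]>45)&(h[...,0]<80)&(h[...,1]>80)&(h[...,2]>40)),("white",(h[...,1]<90)&(h[...,2]>170)),("red",((h[...,0]<6)|(h[...,0]>174))&(h[...,1]>150)&(h[...,2]>100)),("yellow",(h[...,0]>20)&(h[...,0]<35)&(h[...,1]>120)&(h[...,2]>100))]:
    m=m.copy(); k=np.zeros_like(m);k[175:275,228:375]=1;m&=k
    n,l,s,c=cv2.connectedComponentsWithStats(m.astype(np.uint8))
    for i in range(1,n):
        if s[i,4]>(3 if nm=="yellow" else 40):
            ys,xs=np.nonzero(l==i); w=depth2w("top",np.c_[xs,ys],d[ys,xs])
            print(nm,s[i],c[i].round(1),"w",np.median(w,0).round(1),cv2.minAreaRect(np.float32(w[:,:2])))
E
```

```text
green [245 228  30  34 440] [260.4 244.4] w [429.5 144.5   9.5] ((413.275390625, 97.36788940429688), (195.2970428466797, 96.79545593261719), 77.23692321777344)
white [ 322  189   44   50 1702] [345.7 215.5] w [ 512.2 -113.2   13.9] ((515.987548828125, -91.62825775146484), (157.81358337402344, 162.67543029785156), 86.99051666259766)
red [326 191  32  37 180] [334.1 202.9] w [567.4 -58.1  23.5] ((551.2620849609375, -76.09611511230469), (68.5499496459961, 141.1820526123047), 48.13376235961914)
yellow [258 180   2   2   4] [258.5 180.5] w [624.1 154.5  10. ] ((624.1043090820312, 154.61671447753906), (3.533783197402954, 2.6556777954101562), 82.9111557006836)
yellow [325 189   4   4  12] [326.7 190.8] w [588.8 -55.2  23.6] ((590.0809936523438, -53.82863998413086), (9.663925170898438, 9.371805191040039), 2.2568438053131104)
yellow [253 230   3   3   7] [253.7 231. ] w [469.1 168.5  10.9] ((469.1462707519531, 168.0675048828125), (6.0956339836120605, 6.192622661590576), 88.51718139648438)
yellow [259 231   9   4  16] [262.9 232.4] w [465.8 140.9   9.6] ((464.8387145996094, 140.91700744628906), (26.385671615600586, 4.629927158355713), 73.79070281982422)
yellow [249 239   2   2   4] [249.5 239.5] w [443.5 181.9   8.8] ((443.46429443359375, 182.21038818359375), (4.511494159698486, 3.058344841003418), 89.37517547607422)
yellow [247 242   3   4   8] [248.  243.5] w [432.9 186.6   6.8] ((432.8189392089844, 91.06961822509766), (9.110883712768555, 199.42254638671875), 0.8797231316566467)
```

View pics/c1.png

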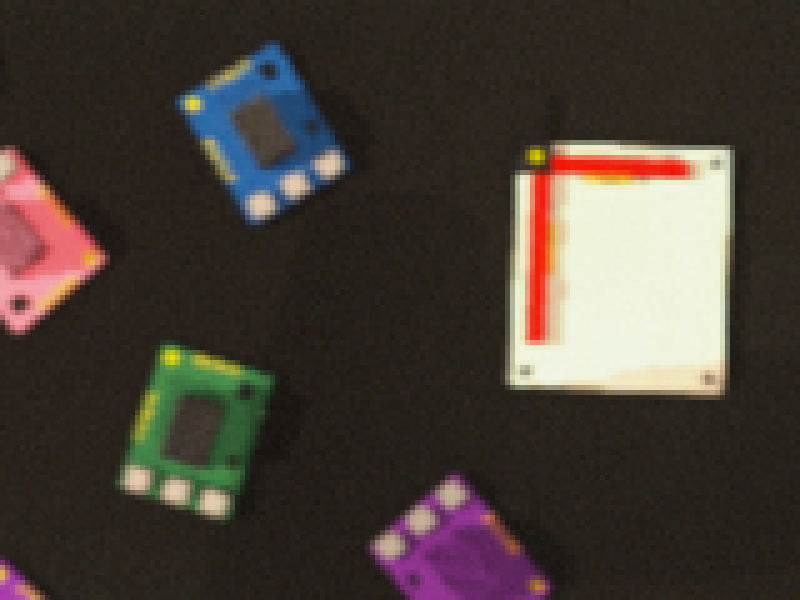

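```bash
python3 - <<'E'
from h import *
f=np.load("top0.npz");p=f["p"]
def box(nm,y0,y1,x0,x1,z):
    g=cv2.resize(p[y0:y1,x0:x1],None,fx=4,fy=4,interpolation=cv2.INTER_CUBIC)
    m=(g.max(2)>(75 if nm=="green" else 120)).astype(np.uint8); 
    c=max(cv2.findContours(m,cv2.RETR_EXTERNAL,cv2.CHAIN_APPROX_NONE)[0],key=cv2.contourArea).reshape(-1,2)
    w=pix2w("top",(c+.5)/4-.5+[x0,y0],z); r=cv2.minAreaRect(np.float32(w[:,:2])); print(nm,r); print(cv2.boxPoints(r))
box("green",222,272,235,283,11)
box("jig",180,246,315,375,15)
# heatsink, eyeballed in the crop
print(pix2w("top",[[194/5+219.6,428/5+159.6]],45))
E
```

```text
green ((424.1373291015625, 154.8331298828125), (72.81046295166016, 94.61947631835938), 72.37640380859375)
[[368.0259  134.46014]
 [458.2045  105.81293]
 [480.24875 175.20612]
 [390.07016 203.85333]]
jig ((521.416748046875, -105.91912841796875), (134.19142150878906, 152.99990844726562), 86.95089721679688)
[[ 441.45615  -168.85068 ]
 [ 594.23944  -176.98901 ]
 [ 601.3773    -42.98758 ]
 [ 448.59406   -34.849243]]
[[426.18470524 150.94178364  45.        ]]
```

```bash
python3 -m inch '{"offset":[[0.045,0.02,0.01],[0.045,0.02,0],[0.045,0.02,0],[0.045,0.03,0],[0.035,0.035,0],[0.02,0.045,0],[0.01,0.048,0],[0.01,0.048,0],[0,0.048,0],[0,0.048,0],[0,0.048,0],[0,0.048,0]],"rotation":[[0,0,0.145],[0,0,0.145],[0,0,0.145],[0,0,0.145],[0,0,0.145],[0,0,0.145],[0,0,0.145],[0,0,0.145],[0,0,0.145],[0,0,0.145],[0,0,0.145],[0,0,0.145]],"hand":[1,1,1,1,1,1,1,1,1,1,1,1]}' 60; cat >> h.py <<'E'
def st():
    from workcell import telemetry; from scipy.spatial.transform import Rotation as R
    s=telemetry.read_state(); M=R.from_rotvec(s["ee_rot"]).as_matrix()
    print("t",round(s["clock"],2),"pos",s["position"].round(1),"xyaw",np.arctan2(M[1,0],M[0,0]).round(4),"z",M[:,2].round(3),"F",s["force"].round(1),"M",s["moment"].round(2),"w",round(s["gripper_width"],3),"q",s["qpos"].round(2))
E
python3 -c "from h import *;st()"
```

```text
clock: 1.3
position: [406.9, -88.3, 194.1]
ee_rot: [-1.617, -2.686, 0.005]
force: [1.4, 0.9, -0.1]
gripper_width: 1.002
t 1.3 pos [406.9 -88.3 194.1] xyaw 2.0582 z [-0.007  0.    -1.   ] F [ 1.4  0.9 -0.1] M [ 0.02 -0.07 -0.03] w 1.002 q [-0.4   0.01 -0.31  1.25 -0.    0.68]
```

```bash
python3 -m inch '{"offset":[[0.005,0.045,0],[0.005,0.045,0],[0.005,0.045,0],[0.005,0.045,0],[0,0.045,0],[0,0.015,0],[0,0,0]],"rotation":[[0,0,0.145],[0,0,0.145],[0,0,0.145],[0,0,0.145],[0,0,0.14],[0,0,0.05],[0,0,0]],"hand":[1,1,1,1,1,1,1]}' ; python3 - <<'E'
from h import *
st()
p,d=imaging.capture("scene");cv2.imwrite("pics/s1.png",cv2.resize(p[120:280,220:420,::-1],None,fx=4,fy=4,interpolation=cv2.INTER_CUBIC)[:600])
p,d=imaging.capture("top");cv2.imwrite("pics/t1.png",cv2.resize(p[150:300,200:400,::-1],None,fx=4,fy=4,interpolation=cv2.INTER_CUBIC))
E
```

```text
clock: 2.0
position: [422.8, 167.1, 192.7]
ee_rot: [-0.428, -3.106, 0.008]
force: [-0.4, -0.0, -1.1]
gripper_width: 0.999
t 2.0 pos [422.8 167.1 192.7] xyaw 2.868 z [-0.006 -0.004 -1.   ] F [-0.4 -0.  -1.1] M [-0.02  0.01 -0.01] w 0.999 q [ 0.2   0.09 -0.24  1.25 -0.    0.48]
```

View pics/s1.png

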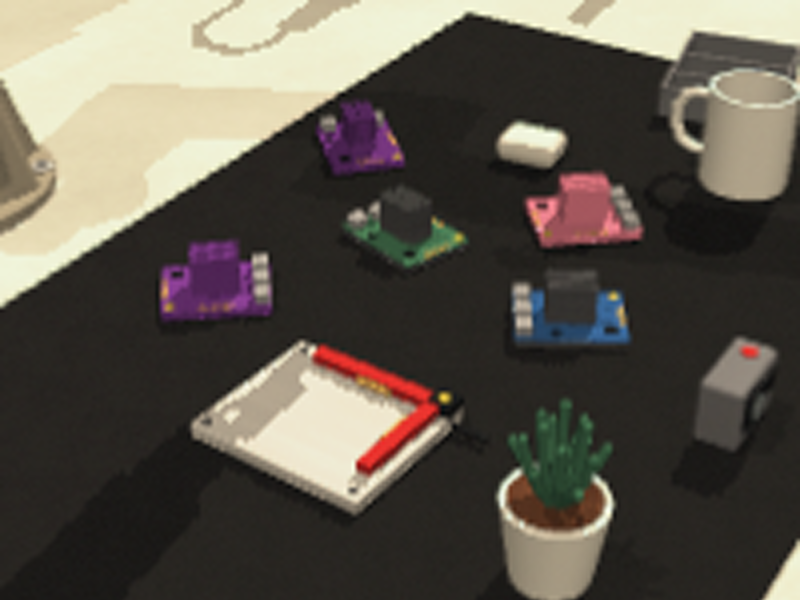

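View pics/t1.png

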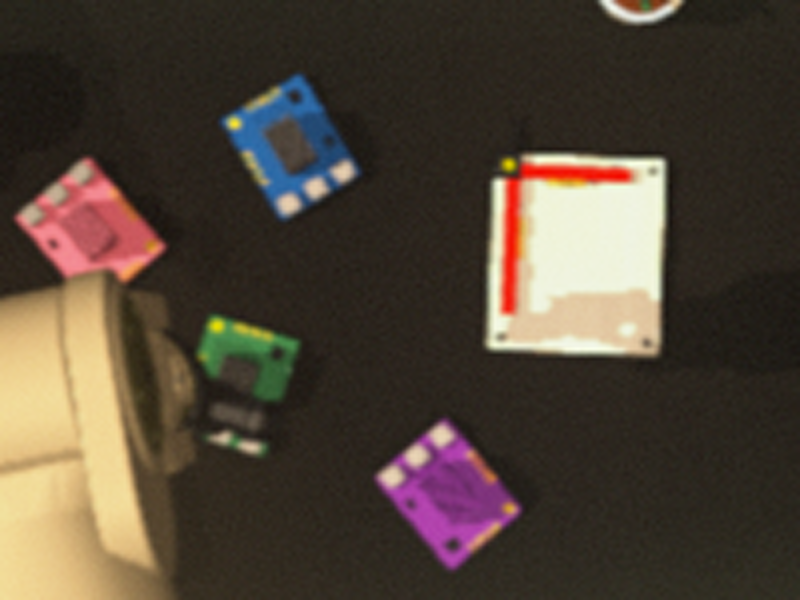

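```bash
python3 - <<'E'
from h import *
st()
for n in("scene","top"):
    p,d=imaging.capture(n);cv2.imwrite(f"pics/{n}2.png",p[:,:,::-1])
    c=imaging.get_calibration(n)
    print(n,cv2.projectPoints(np.float64([[422.8,167,193],[426,153,45]]),cv2.Rodrigues(c["R"])[0],c["t"],c["mtx"],c["distortion"])[0].reshape(-1,2))
E
```

```text
t 2.1 pos [422.9 165.2 192.8] xyaw 2.8636 z [-0.007 -0.005 -1.   ] F [-0.2 -0.6 -0.4] M [ 0.04 -0.07 -0.  ] w 1.0 q [ 0.2   0.09 -0.24  1.25 -0.    0.48]
scene [[322.90109106 127.52474975]
 [321.23898559 169.31730468]]
top [[246.19873723 247.09658569]
 [257.7042398  245.26984076]]
```

View pics/scene2.png

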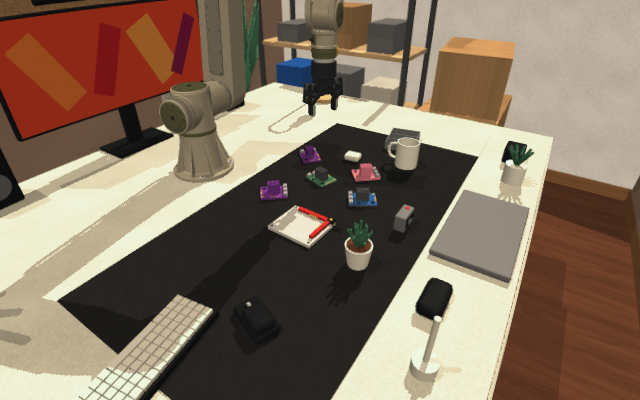

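View pics/top2.png

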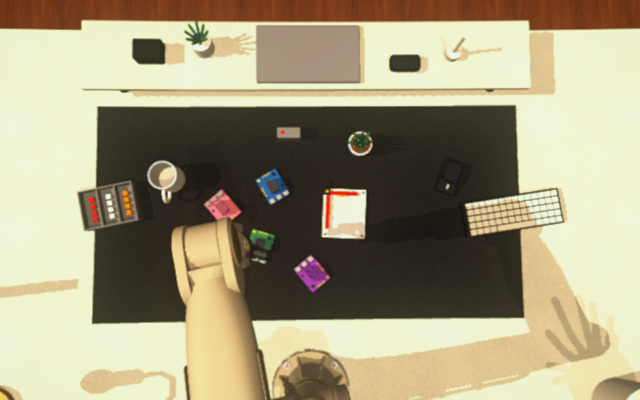

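```bash
python3 -m inch '{"offset":[[0.003,-0.012,-0.03],[0,0,-0.03],[0,0,-0.02],[0,0,0]],"rotation":[[0,0,-0.028],[0,0,0],[0,0,0],[0,0,0]],"hand":[1,1,1,1]}' ; python3 - <<'E'
from h import *
st()
p,d=imaging.capture("scene");cv2.imwrite("pics/s3.png",cv2.resize(p[90:200,260:390,::-1],None,fx=5,fy=5,interpolation=cv2.INTER_CUBIC))
p,d=imaging.capture("top");cv2.imwrite("pics/t3.png",cv2.resize(p[210:290,220:310,::-1],None,fx=6,fy=6,interpolation=cv2.INTER_CUBIC))
E
```

```text
clock: 2.6
position: [428.1, 146.3, 112.0]
ee_rot: [-0.504, -3.099, 0.008]
force: [0.2, 0.7, 0.0]
gripper_width: 0.998
t 2.6 pos [428.1 146.3 112. ] xyaw 2.8194 z [-0.002 -0.005 -1.   ] F [0.2 0.7 0. ] M [-0.02  0.04 -0.01] w 0.998 q [ 0.15  0.12 -0.4   1.05 -0.    0.48]
```

View pics/s3.png

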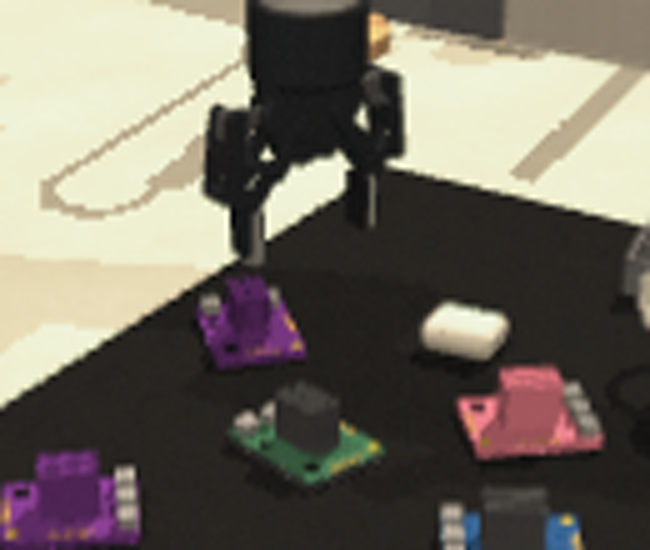

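View pics/t3.png

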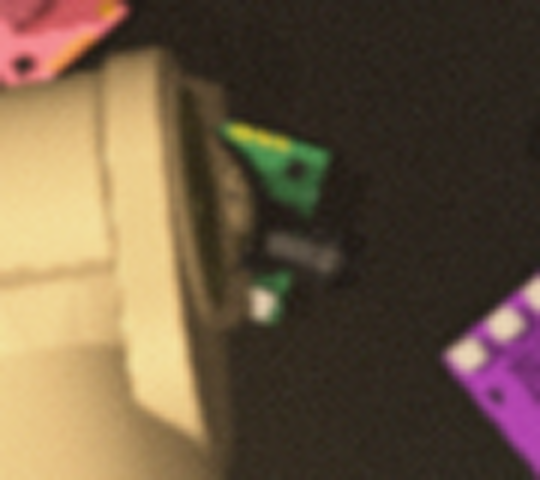

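```bash
python3 - <<'E'
from h import *
f=lambda u,v:[u/5+260-.4,v/5+90-.4]
print("tips@125",pix2w("scene",[f(248,262),f(362,227),f(305,244)],125).round(1))
print("hs top@45",pix2w("scene",[f(308,400)],45).round(1), "base mid @11",pix2w("scene",[f(308,478),f(383,445),f(231,435)],[11]).round(1))
g=lambda u,v:[u/6+220-.4,v/6+210-.4]
print("right finger top view",pix2w("top",[g(303,252)],130))
E
```

```text
tips@125 [[364.  172.6 125. ]
 [399.4 266.8 125. ]
 [380.9 219.5 125. ]]
hs top@45 [[427.  151.2  45. ]] base mid @11 [[452.7 110.8  11. ]
 [473.  176.9  11. ]
 [375.5 131.1  11. ]]
right finger top view [[408.76561619 108.98384339 130.        ]]
```

```bash
python3 - <<'E'
from h import *
p,d=imaging.capture("scene")
ys,xs=np.mgrid[90:200,290:370]; ys=ys.ravel();xs=xs.ravel();dd=d[ys,xs];k=dd>0
w=depth2w("scene",np.c_[xs,ys][k],dd[k]); xs,ys=xs[k],ys[k]
m=(np.hypot(w[:,0]-428,w[:,1]-146)<80)&(w[:,2]>60)&(w[:,2]<260)
print(m.sum()); 
for z in range(60,260,15):
    s=w[m&(w[:,2]>=z)&(w[:,2]<z+15)]
    if len(s): print(z,len(s),s.min(0).round(),s.max(0).round(),np.median(s,0).round())
g=np.clip(p[90:200,260:390].astype(float)*3,0,255).astype(np.uint8)
cv2.imwrite("pics/s4.png",cv2.resize(g[:,:,::-1],None,fx=5,fy=5,interpolation=cv2.INTER_CUBIC))
E
```

```text
667
165 40 [408.  91. 166.] [456. 193. 180.] [431. 142. 174.]
180 58 [408.  89. 180.] [457. 192. 195.] [427. 103. 187.]
195 56 [409.  88. 195.] [458. 206. 210.] [438. 184. 202.]
210 118 [399.  69. 210.] [466. 219. 225.] [428. 108. 219.]
225 172 [397.  73. 225.] [465. 214. 240.] [436. 125. 233.]
240 158 [396.  75. 240.] [464. 208. 255.] [439. 122. 248.]
255 65 [399.  77. 255.] [464. 204. 260.] [441. 126. 258.]
```

View pics/s4.png

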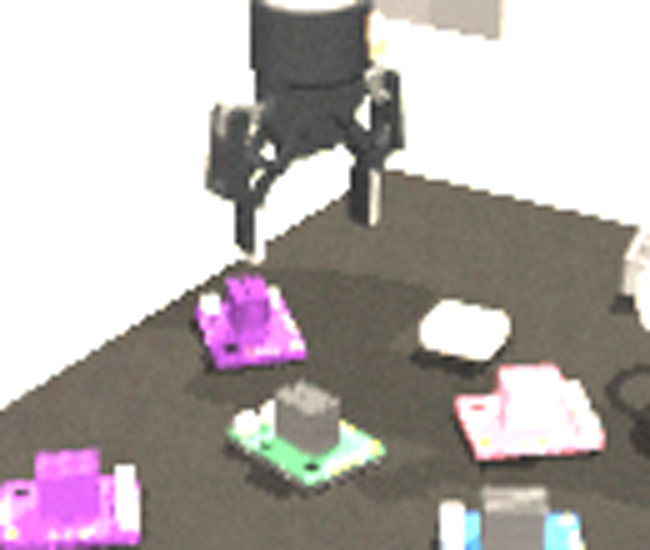

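```bash
python3 -m inch '{"offset":[[-0.001,0.005,-0.02],[0,0,-0.02],[0,0,-0.015],[0,0,0]],"rotation":[[0,0,0.016],[0,0,0],[0,0,0],[0,0,0]],"hand":[1,1,1,1]}' >/dev/null; cat > tips.py <<'E'
from h import *
import sys
st(); from workcell import telemetry
pos=telemetry.read_state()["position"]
p,d=imaging.capture("scene")
ys,xs=np.mgrid[60:260,200:450]; ys=ys.ravel();xs=xs.ravel();dd=d[ys,xs];k=dd>0
w=depth2w("scene",np.c_[xs,ys][k],dd[k])
m=(np.hypot(w[:,0]-pos[0],w[:,1]-pos[1])<70)&(w[:,2]>0)&(w[:,2]<180)
for z in range(0,180,10):
    s=w[m&(w[:,2]>=z)&(w[:,2]<z+10)]
    if len(s): print(z,len(s),s.min(0).round(),s.max(0).round())
g=np.clip(p[90:240,260:430].astype(float)*2,0,255).astype(np.uint8)
cv2.imwrite(f"pics/{sys.argv[1]}.png",cv2.resize(g[:,:,::-1],None,fx=4,fy=4,interpolation=cv2.INTER_CUBIC))
E
python3 tips.py s5
```

```text
t 3.15 pos [436.1 152.4  65.7] xyaw 2.8346 z [ 0.016 -0.001 -1.   ] F [-0.6  0.7 -0.4] M [-0.    0.09  0.02] w 0.999 q [ 0.17  0.17 -0.47  0.92 -0.    0.47]
0 399 [373.  83.   0.] [505. 222.  10.]
10 161 [373. 106.  10.] [478. 180.  20.]
20 40 [377. 133.  20.] [448. 165.  30.]
30 29 [404. 134.  30.] [448. 159.  39.]
40 58 [406. 134.  40.] [447. 167.  47.]
110 2 [442. 193. 116.] [452. 195. 117.]
120 33 [418.  97. 120.] [459. 203. 130.]
130 39 [412.  93. 130.] [461. 203. 140.]
140 37 [411.  95. 141.] [460. 202. 149.]
150 35 [413.  93. 150.] [461. 201. 160.]
160 49 [414.  87. 160.] [467. 216. 170.]
170 65 [407.  85. 170.] [467. 220. 180.]
```

View pics/s5.png

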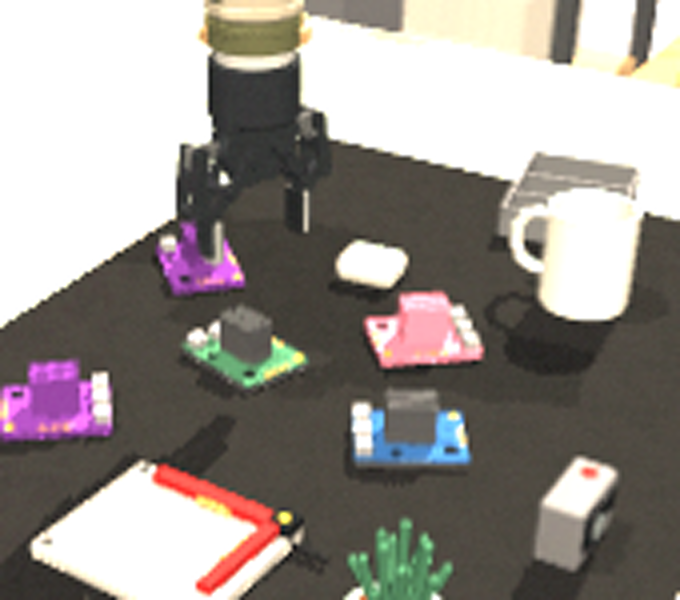

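```bash
python3 -m inch '{"offset":[[-0.008,-0.001,-0.01],[0,0,-0.015],[0,0,-0.015],[0,0,-0.005],[0,0,0]],"rotation":[[0,0.015,0],[0,0,0],[0,0,0],[0,0,0],[0,0,0]],"hand":[1,1,1,1,1]}' >/dev/null; python3 tips.py s6
```

```text
t 3.7 pos [432.2 151.9  25.3] xyaw 2.834 z [ 0.009  0.    -1.   ] F [-0.5  0.8 -0.7] M [-0.01 -0.04 -0.  ] w 0.995 q [ 0.16  0.21 -0.53  0.82 -0.    0.47]
0 395 [363.  83.   0.] [502. 221.  10.]
10 154 [374. 109.  10.] [477. 182.  20.]
20 36 [380. 134.  20.] [448. 160.  30.]
30 32 [405. 134.  30.] [448. 156.  40.]
40 55 [407. 136.  40.] [446. 169.  47.]
70 5 [417. 103.  77.] [456. 194.  80.]
80 30 [412.  97.  80.] [457. 200.  90.]
90 37 [407.  93.  90.] [457. 204. 100.]
100 37 [408.  95. 100.] [458. 204. 110.]
110 31 [408.  92. 110.] [458. 202. 120.]
120 44 [409.  83. 120.] [464. 215. 130.]
130 69 [403.  83. 130.] [465. 220. 140.]
140 93 [404.  84. 140.] [464. 214. 150.]
150 70 [406.  84. 150.] [465. 214. 160.]
160 88 [400.  85. 160.] [465. 212. 170.]
170 117 [399.  83. 170.] [464. 215. 180.]
```

```bash
python3 -m inch '{"offset":[[-0.005,-0.001,-0.012],[-0.001,0,-0.012],[0,0,-0.012],[0,0,-0.008],[0,0,0]],"rotation":[[0,0.008,0],[0,0,0],[0,0,0],[0,0,0],[0,0,0]],"hand":[1,1,1,1,1]}' >/dev/null; python3 tips.py s7
```

```text
t 4.25 pos [427.2 151.1 -19. ] xyaw 2.834 z [ 0.004  0.001 -1.   ] F [ 0.3  0.1 -0.1] M [-0.01  0.07  0.02] w 1.0 q [ 0.16  0.26 -0.6   0.71  0.    0.47]
0 364 [359.  83.   0.] [496. 220.  10.]
10 139 [377. 107.  10.] [477. 184.  20.]
20 34 [396. 134.  20.] [449. 158.  30.]
30 45 [404.  97.  30.] [451. 195.  40.]
40 93 [402.  93.  40.] [452. 199.  50.]
50 29 [403.  92.  50.] [453. 199.  60.]
60 33 [402.  93.  60.] [452. 201.  70.]
70 32 [407.  91.  70.] [456. 209.  80.]
80 54 [400.  82.  80.] [461. 211.  90.]
90 68 [398.  82.  90.] [459. 216. 100.]
100 74 [401.  82. 100.] [459. 212. 110.]
110 63 [404.  83. 110.] [459. 210. 120.]
120 106 [396.  82. 120.] [459. 210. 130.]
130 87 [399.  84. 130.] [460. 212. 140.]
140 27 [401. 112. 140.] [463. 154. 150.]
150 61 [402. 110. 150.] [464. 163. 160.]
160 69 [402. 110. 160.] [465. 162. 170.]
170 66 [402. 109. 170.] [464. 159. 180.]
```

View pics/s7.png

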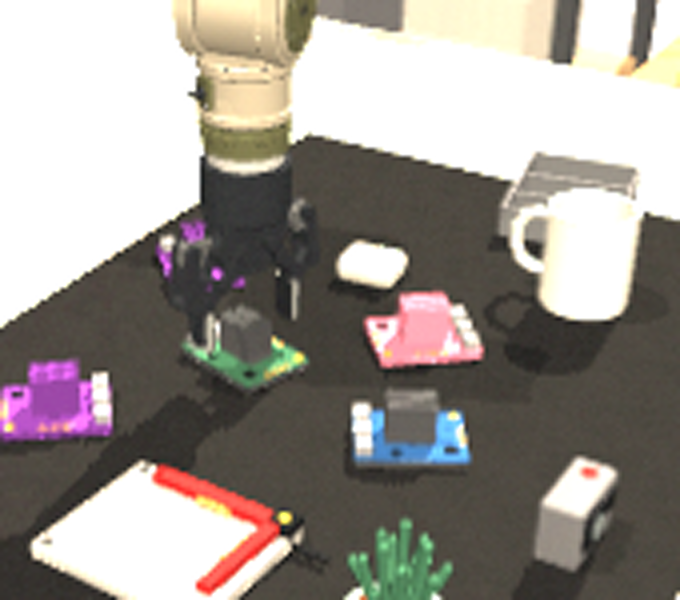

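```bash
python3 -m inch '{"offset":[[0,0,-0.003],[0,0,0],[0,0,0],[0,0,0],[0,0,0],[0,0,0],[0,0,0],[0,0,0],[0,0,0]],"rotation":[[0,0,0],[0,0,0],[0,0,0],[0,0,0],[0,0,0],[0,0,0],[0,0,0],[0,0,0],[0,0,0]],"hand":[1,-1,-1,-1,-1,-1,-1,-1,-1]}' 80; python3 tips.py s8 | head -8
```

```text
clock: 5.2
position: [429.3, 151.5, -19.9]
ee_rot: [0.48, 3.097, 0.005]
force: [0.1, 0.7, 0.5]
gripper_width: 0.289
t 5.2 pos [429.3 151.5 -19.9] xyaw 2.8343 z [ 0.008  0.002 -1.   ] F [0.1 0.7 0.5] M [-0.06  0.09 -0.02] w 0.289 q [ 0.16  0.26 -0.6   0.7   0.    0.47]
0 376 [362.  83.   0.] [499. 217.  10.]
10 145 [372. 107.  10.] [474. 182.  20.]
20 37 [381. 127.  20.] [448. 173.  29.]
30 34 [416. 120.  31.] [448. 173.  40.]
40 55 [416. 123.  40.] [446. 172.  50.]
50 27 [417. 123.  50.] [446. 171.  60.]
60 42 [409. 106.  60.] [455. 183.  70.]
```

View pics/s8.png

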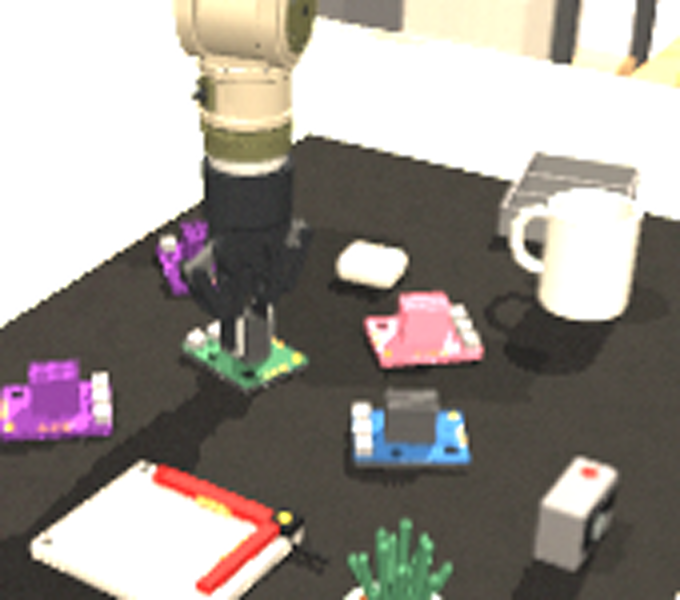

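```bash
python3 -m inch '{"offset":[[0,0,0.01],[0,0,0.02],[0,0,0.025],[0,0,0.02],[0.005,-0.02,0],[0.015,-0.04,0],[0.015,-0.04,0],[0.015,-0.04,0],[0.015,-0.04,0],[0.01,-0.035,0],[0,-0.01,0],[0,0,0]],"rotation":[[0,0.004,0],[0,0,0],[0,0,0],[0,0,0],[0,0,0.04],[0,0,0.05],[0,0,0.05],[0,0,0.05],[0,0,0.04],[0,0,0.02],[0,0,0],[0,0,0]],"hand":[-1,-1,-1,-1,-1,-1,-1,-1,-1,-1,-1,-1]}'; python3 tips.py s9 | head -9
```

```text
clock: 6.45
position: [502.3, -82.1, 55.5]
ee_rot: [-0.067, -3.14, -0.001]
force: [-0.9, 0.5, -2.1]
gripper_width: 0.291
t 6.45 pos [502.3 -82.1  55.5] xyaw 3.0992 z [-0.001  0.001 -1.   ] F [-0.9  0.5 -2.1] M [ 0.04  0.02 -0.  ] w 0.291 q [-0.32  0.27 -0.36  0.94  0.   -0.28]
0 50 [434. -98.   0.] [539. -15.   6.]
10 729 [ 447. -152.   11.] [570. -42.  20.]
20 97 [476. -68.  20.] [570. -49.  27.]
70 15 [ 475. -120.   78.] [545. -60.  80.]
80 327 [ 454. -121.   80.] [546. -46.  90.]
90 79 [ 452. -116.   90.] [519. -71. 100.]
100 47 [ 477. -110.  100.] [519. -72. 110.]
110 56 [ 478. -110.  111.] [519. -67. 120.]
```

View pics/s9.png

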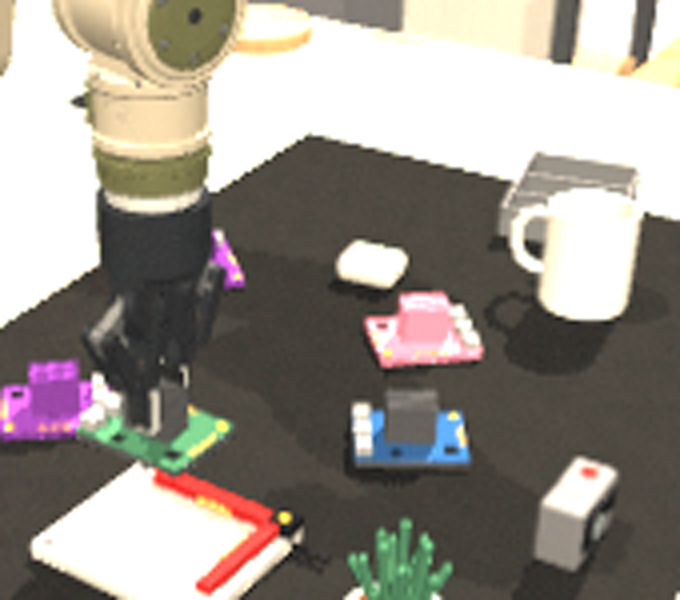

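```bash
python3 -m inch '{"offset":[[0.01,-0.015,0],[0.007,-0.012,-0.005],[0,0,-0.015],[0,0,-0.015],[0,0,-0.01],[0,0,0],[0,0,0]],"rotation":[[0,0,-0.011],[0,0,0],[0,0,0],[0,0,0],[0,0,0],[0,0,0],[0,0,0]],"hand":[-1,-1,-1,-1,-1,-1,-1]}'; python3 - <<'E'
from h import *
st()
p,d=imaging.capture("scene");cv2.imwrite("pics/s10.png",cv2.resize(p[160:260,250:380,::-1],None,fx=6,fy=6,interpolation=cv2.INTER_CUBIC))
np.savez("s10.npz",p=p,d=d)
p,d=imaging.capture("top");cv2.imwrite("pics/t10.png",cv2.resize(p[170:260,290:390,::-1],None,fx=6,fy=6,interpolation=cv2.INTER_CUBIC))
E
```

```text
clock: 7.2
position: [517.0, -101.3, 7.4]
ee_rot: [-0.068, -3.135, -0.007]
force: [0.4, 0.1, -1.3]
gripper_width: 0.292
t 7.2 pos [ 517.  -101.3    7.4] xyaw 3.098 z [-0.006  0.005 -1.   ] F [ 0.4  0.1 -1.3] M [-0.    0.01 -0.01] w 0.292 q [-0.35  0.36 -0.37  0.85  0.   -0.3 ]
```

View pics/s10.png

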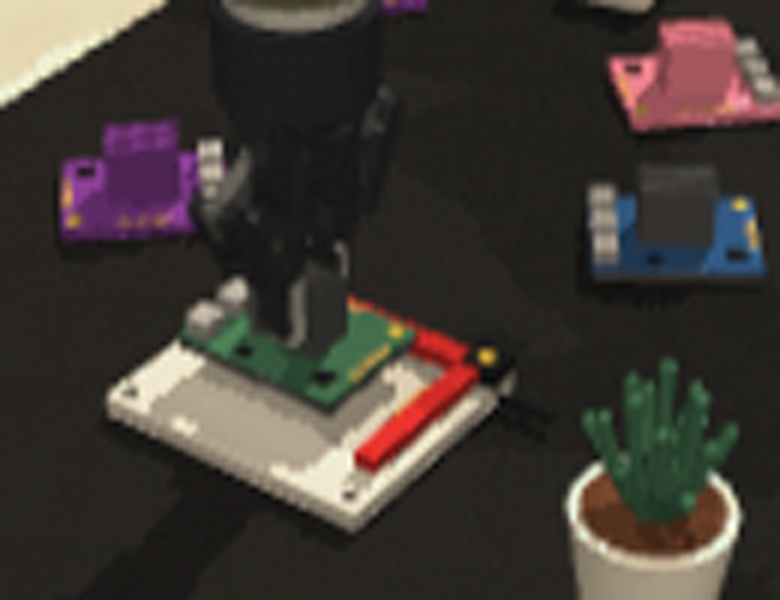

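View pics/t10.png

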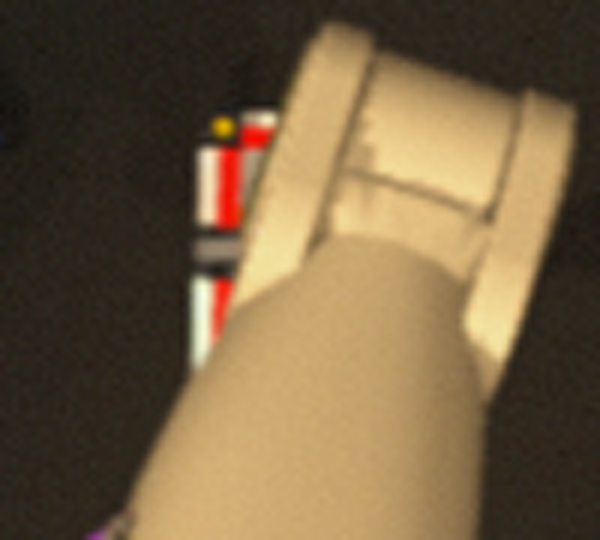

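```bash
python3 - <<'E'
from h import *
f=lambda *a:[[u/6+250-.42,v/6+160-.42] for u,v in a]
b=pix2w("scene",f((414,334),(330,400),(183,338)),38)[:,:2]
s=pix2w("scene",f((448,365),(357,458),(478,374),(372,470)),25)[:,:2]
k=pix2w("scene",f((107,395),(350,522),(515,370)),15)[:,:2]
print(b.round(1));print(s.round(1));print(k.round(1))
an=lambda v:np.arctan2(v[1],v[0]).round(3)
print("board",an(b[0]-b[1])-1.571,an(b[1]-b[2]),"jig",an(k[1]-k[0]),an(k[2]-k[1])-1.571,an(s[2]-s[3])-1.571)
c=np.array([521.4,-105.9]);a=-.053;R=np.array([[np.cos(a),-np.sin(a)],[np.sin(a),np.cos(a)]])
print("pred corner",c+R@[55,45], "board in jig",((b-c)@R).round(1),"stop",((s-c)@R).round(1),"plate",((k-c)@R).round(1))
E
```

```text
[[ 559.3  -72.1]
 [ 554.8 -136.5]
 [ 468.2 -134.6]]
[[ 577.   -69.5]
 [ 579.6 -151.6]
 [ 592.9  -67.8]
 [ 590.1 -155. ]]
[[ 445.5 -166.7]
 [ 595.1 -180.3]
 [ 599.5  -43.9]]
board -0.07000000000000006 -0.023 jig -0.091 -0.03299999999999992 -0.03200000000000003
pred corner [578.70665416 -63.87682319] board in jig [[ 36.1  35.8]
 [ 35.  -28.8]
 [-51.6 -31.4]] stop [[ 53.6  39.3]
 [ 60.6 -42.5]
 [ 69.3  41.8]
 [ 71.2 -45.4]] plate [[-72.6 -64.7]
 [ 77.5 -70.4]
 [ 74.7  66.1]]
```

```bash
python3 -m inch '{"offset":[[0.004,-0.004,-0.004],[0,0,-0.005],[0,0,-0.003],[0,0,-0.001],[0,0,0],[0,0,0]],"rotation":[[-0.004,-0.005,-0.008],[0,0,0],[0,0,0],[0,0,0],[0,0,0],[0,0,0]],"hand":[-1,-1,-1,-1,-1,-1]}'; python3 -c "from h import *;st()"
```

```text
clock: 7.9
position: [523.0, -106.5, -4.7]
ee_rot: [0.083, 3.137, -0.001]
force: [0.0, 0.1, -1.6]
gripper_width: 0.29
t 7.9 pos [ 523.  -106.5   -4.7] xyaw 3.0888 z [ 0.004 -0.001 -1.   ] F [ 0.   0.1 -1.6] M [-0.04 -0.02  0.  ] w 0.29 q [-0.35  0.38 -0.38  0.81  0.   -0.3 ]
```

```bash
python3 -m inch '{"offset":[[0,0,-0.001],[0,0,-0.001],[0,0,-0.001],[0,0,0]],"rotation":[[0,0,0],[0,0,0],[0,0,0],[0,0,0]],"hand":[-1,-1,-1,-1]}'>/dev/null; python3 -c "from h import *;st()"; python3 -m inch '{"offset":[[0,0,-0.001],[0,0,0]],"rotation":[[0,0,0],[0,0,0]],"hand":[-1,-1]}'>/dev/null; python3 -c "from h import *;st()"
```

```text
t 8.3 pos [ 523.2 -106.7   -7.6] xyaw 3.0887 z [ 0.004 -0.001 -1.   ] F [ 0.4  0.4 -1.7] M [0.06 0.04 0.03] w 0.291 q [-0.35  0.38 -0.39  0.8   0.   -0.3 ]
t 8.5 pos [ 523.8 -106.8   -7.5] xyaw 3.0888 z [ 0.005 -0.001 -1.   ] F [ 0.4 -0.3 -1.5] M [0.   0.01 0.  ] w 0.288 q [-0.35  0.38 -0.39  0.8   0.   -0.3 ]
```

```bash
python3 -m inch '{"offset":[[0,0,-0.0015],[0,0,-0.001]],"rotation":[[0,0,0],[0,0,0]],"hand":[-1,-1]}'>/dev/null; python3 -c "from h import *;st()"; python3 -m inch '{"offset":[[0,0,-0.0015],[0,0,-0.001]],"rotation":[[0,0,0],[0,0,0]],"hand":[-1,-1]}'>/dev/null; python3 -c "from h import *;st()"
```

```text
t 8.7 pos [ 524.9 -107.1   -7.8] xyaw 3.0889 z [ 0.008 -0.002 -1.   ] F [-3.1  1.2  7.4] M [0.42 0.5  0.07] w 0.29 q [-0.35  0.38 -0.39  0.8   0.   -0.3 ]
t 8.9 pos [ 525.8 -107.2   -7.8] xyaw 3.0892 z [ 0.011 -0.002 -1.   ] F [-2.1  0.   5.5] M [0.35 0.6  0.05] w 0.283 q [-0.35  0.38 -0.39  0.79  0.   -0.3 ]
```

```bash
python3 -m inch '{"offset":[[0,0.004,0.0005],[0.0,0.004,0],[0,0,0]],"rotation":[[0,0.009,0],[0,0,0],[0,0,0]],"hand":[-1,-1,-1]}'>/dev/null; python3 -c "from h import *;st()"; python3 -m inch '{"offset":[[0.002,0.002,0],[0.002,0.002,0]],"rotation":[[0,0,0],[0,0,0]],"hand":[-1,-1]}'>/dev/null; python3 -c "from h import *;st()"
```

```text
t 9.2 pos [526.  -99.2  -7.2] xyaw 3.0887 z [ 0.002 -0.003 -1.   ] F [-0.9 -2.  -1.2] M [-0.26  0.02 -0.01] w 0.29 q [-0.33  0.38 -0.38  0.81 -0.   -0.28]
t 9.4 pos [529.4 -96.5  -7.4] xyaw 3.0884 z [-0.    -0.007 -1.   ] F [-4.7 -8.7  4.4] M [-1.72  0.79  0.29] w 0.288 q [-0.33  0.39 -0.37  0.81 -0.01 -0.27]
```

```bash
for i in 1; do python3 -m inch '{"offset":[[0.002,0,0],[0.0015,0,0]],"rotation":[[-0.004,0,0],[0,0,0]],"hand":[-1,-1]}'>/dev/null; done; python3 -c "from h import *;st()"; python3 -m inch '{"offset":[[0.0015,0.001,0],[0,0,0]],"rotation":[[0,0,0],[0,0,0]],"hand":[-1,-1]}'>/dev/null; python3 -c "from h import *;st()"
```

```text
t 9.6 pos [533.1 -97.2  -7.1] xyaw 3.0881 z [-0.001 -0.013 -1.   ] F [-1.6 -2.6  0.9] M [-0.48  0.25  0.05] w 0.29 q [-0.32  0.39 -0.36  0.81 -0.01 -0.27]
t 9.8 pos [534.2 -97.2  -7.1] xyaw 3.0879 z [-0.002 -0.015 -1.   ] F [-0.6 -1.7  1.6] M [-0.2   0.22  0.13] w 0.289 q [-0.32  0.4  -0.36  0.82 -0.01 -0.26]
```

```bash
python3 -m inch '{"offset":[[0,0.002,0],[0,0.002,0]],"rotation":[[0.014,0,0],[0,0,0]],"hand":[-1,-1]}'>/dev/null; python3 -c "from h import *;st()"; python3 -m inch '{"offset":[[0.002,0.001,0],[0.002,0.001,0]],"rotation":[[0,0,0],[0,0,0]],"hand":[-1,-1]}'>/dev/null; python3 -c "from h import *;st()"
python3 - <<'E'
from h import *
p,d=imaging.capture("scene");cv2.imwrite("pics/s11.png",cv2.resize(p[180:260,260:360,::-1],None,fx=7,fy=7,interpolation=cv2.INTER_CUBIC))
E
```

```text
t 10.0 pos [534.3 -96.8  -7.1] xyaw 3.087 z [-0.003 -0.008 -1.   ] F [ -2.1 -10.3   2.6] M [-2.06  0.62  0.4 ] w 0.287 q [-0.32  0.4  -0.35  0.82 -0.01 -0.27]
t 10.2 pos [536.  -97.1  -7. ] xyaw 3.0859 z [-0.007 -0.012 -1.   ] F [-6.7 -5.9  6. ] M [-1.12  1.11  0.32] w 0.288 q [-0.32  0.4  -0.35  0.83 -0.01 -0.26]
```

View pics/s11.png

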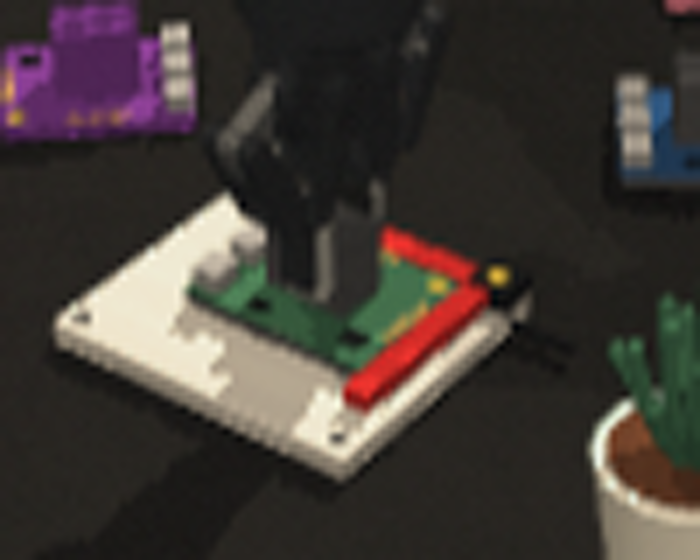

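```bash
python3 -m inch '{"offset":[[0.002,0.002,0],[0.002,0.002,0]],"rotation":[[0,-0.003,0],[0.004,0,0]],"hand":[-1,-1]}'>/dev/null; python3 -c "from h import *;st()"; python3 -m inch '{"offset":[[0.0025,0.002,0],[0.0025,0.002,0]],"rotation":[[0.004,0,0],[0.0,0,0]],"hand":[-1,-1]}'>/dev/null; python3 -c "from h import *;st()"
```

```text
t 10.45 pos [536.8 -97.2  -6.8] xyaw 3.0847 z [-0.011 -0.017 -1.   ] F [-7.8 -9.   5.1] M [-1.94  1.37  0.53] w 0.289 q [-0.31  0.41 -0.34  0.83 -0.02 -0.26]
t 10.65 pos [536.6 -97.3  -6.5] xyaw 3.0833 z [-0.021 -0.021 -1.   ] F [-10.4  -9.8  10.2] M [-1.91  1.79  0.73] w 0.29 q [-0.31  0.41 -0.33  0.84 -0.03 -0.25]
```

```bash
python3 -m inch '{"offset":[[0.0005,0.0005,-0.0005],[0.001,0.001,-0.0005]],"rotation":[[0.02,-0.02,0.003],[0.008,-0.008,0]],"hand":[-1,-1]}'>/dev/null; python3 -c "from h import *;st()"; python3 -m inch '{"offset":[[0.0015,0.0015,-0.0005],[0.0025,0.002,-0.0005]],"rotation":[[0.01,-0.01,0],[0.01,-0.01,0.0]],"hand":[-1,-1]}'>/dev/null; python3 -c "from h import *;st()"
```

```text
t 10.85 pos [536.5 -96.6  -7.8] xyaw 3.0861 z [ 0.004  0.007 -1.   ] F [-4.8 -4.7  5.2] M [-1.2   1.05  0.15] w 0.292 q [-0.33  0.4  -0.36  0.82  0.01 -0.27]
t 11.05 pos [538.2 -96.2  -7.4] xyaw 3.0844 z [ 0.021  0.02  -1.   ] F [-9.2 -7.  11.1] M [-2.21  2.72  0.29] w 0.29 q [-0.34  0.39 -0.37  0.8   0.03 -0.28]
```

```bash
python3 -m inch '{"offset":[[0.001,0.001,0],[0.0025,0.0025,0]],"rotation":[[-0.02,0.02,0.002],[0.004,-0.004,0.001]],"hand":[-1,-1]}'>/dev/null; python3 -c "from h import *;st()"; python3 -m inch '{"offset":[[0.0025,0.0025,-0.0003]],"rotation":[[0.004,-0.004,0.002]],"hand":[-1]}'>/dev/null; python3 -c "from h import *;st()"
python3 - <<'E'
from h import *
st()
p,d=imaging.capture("scene");cv2.imwrite("pics/s12.png",cv2.resize(p[180:260,260:360,::-1],None,fx=7,fy=7,interpolation=cv2.INTER_CUBIC))
st()
E
```

```text
t 11.25 pos [537.3 -96.8  -7.3] xyaw 3.0849 z [-0.003 -0.004 -1.   ] F [-10.5 -13.5   5.9] M [-2.79  2.15  0.58] w 0.292 q [-0.32  0.4  -0.35  0.82 -0.01 -0.27]
t 11.35 pos [537.2 -96.9  -7.3] xyaw 3.0858 z [-0.004 -0.006 -1.   ] F [-11.6 -12.   11.3] M [-2.31  2.19  0.48] w 0.287 q [-0.32  0.4  -0.35  0.82 -0.01 -0.27]
t 11.35 pos [537.2 -96.9  -7.3] xyaw 3.0858 z [-0.004 -0.006 -1.   ] F [-11.6 -12.   11.3] M [-2.31  2.19  0.48] w 0.287 q [-0.32  0.4  -0.35  0.82 -0.01 -0.27]
t 11.4 pos [537.2 -96.9  -7.3] xyaw 3.0858 z [-0.004 -0.006 -1.   ] F [-10.  -11.6   7.8] M [-2.3   2.08  0.43] w 0.291 q [-0.32  0.4  -0.35  0.82 -0.01 -0.27]
```

View pics/s12.png

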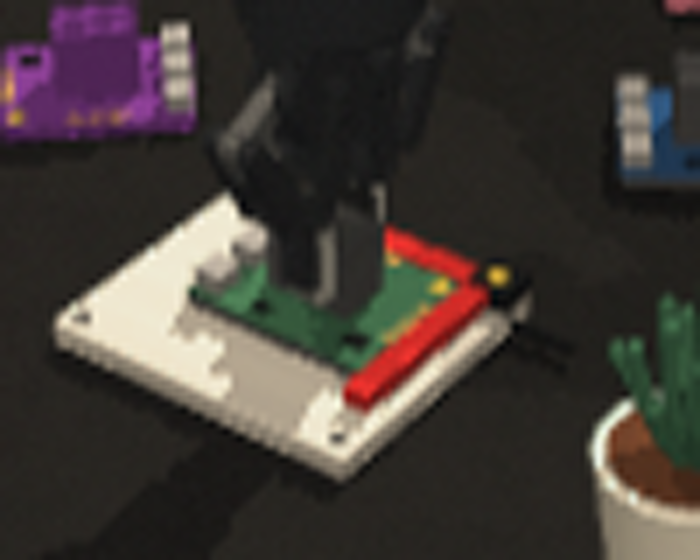

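```bash
python3 - <<'E'
from h import *
from workcell import ticket
for i in range(6): imaging.capture("scene")
st()
print(ticket.hand_in())
E
```

```text
t 11.7 pos [537.2 -96.9  -7.3] xyaw 3.0856 z [-0.004 -0.005 -1.   ] F [-10.1 -11.5   8. ] M [-2.25  2.05  0.53] w 0.289 q [-0.32  0.4  -0.35  0.82 -0.01 -0.27]
the job is handed in; nothing more can be done
None
```

I gripped the green board by its heatsink, lifted it and laid it on the jig deck. I then pushed it, dotted corner first, into the corner and handed the job in at 11.7 s, still gripping and pushing.

**Last checks:**
- **Push:** the force on the tool held steady for the last 0.3 s at about 10 N towards the far stop and 11.5 N towards the left stop. The two strips take at most 2.5 N each, so each stop should carry about 7 to 9 N. That is worked out from the wrist force; I had no direct reading at the stops.
- **Position:** further pushes no longer moved the board in either direction. In the last picture it lies flush along both red stops.
- **Flatness and squareness:** tool tilt was under 0.01 rad. Tool yaw was -0.056 rad, against about -0.053 rad for the jig in the first top view.
- **Bystanders:** no bystander touched or moved, as far as the pictures show. I did not re-measure them.

**What disagreed:**
- **Tool height:** the reported tool height was about 40 mm lower than the cameras' depth readings showed. I set all heights from the depth images and from contact.
- **Jig angle:** rougher angles read off the scene picture ranged from -0.03 to -0.09 rad, so the jig's yaw is only certain to about 0.02 to 0.03 rad.
- **Tilt while pushing:** the tool tilted briefly to about 0.03 rad each way, and I corrected it before handing in.

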